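Pack the returns basket and hold up the full sweet tin

TASK

Lay the separator card flat on the boxes in the white basket, fin upwards, and on it stand the two sweet tins that have been sold from, one on each side of the fin. The third tin is still full: the three look alike, so heft them to find the heaviest, and finish while holding that one up in the gripper, upright and still, about 20 cm clear of the table. Card and tins are to be set down, not dropped or toppled, and everything else on the table stays where it is.

Things in the scene. Friction and masses are not known exactly. Their poses are not given: they have to be found in the camera images.
- basket_layer (a point): Open white ribbed plastic basket, inside 260 mm (x) by 180 mm (y) at the level of this point, walls leaning outwards to a rim 85 mm above the table; heavy, it does not move. Packed flat with a bottom layer of sweet boxes. The point is the centre of the flat top of that layer, 50 mm above the table; x runs along the basket's long side, y along its short side, z up. The rim stands 35 mm above this point.
- card_fin (a point): Separator card of stiff brown board, 246 mm (x) by 166 mm (y), 5 mm thick, lying flat on the table, with a folded fin standing up across its middle: the fin is 10 mm thick (along x), 120 mm long (along y) and reaches 60 mm above the card's underside. 70 g. The point is the centre of the fin, 35 mm above the underside; the card is the same either way round and fits into the basket with 7 mm to spare on each side.
- tin_1_mid (a point): Closed round sweet tin of plain bare metal with a slip-on lid, standing upright; body 64 mm across, lid 66 mm across over the top 25 mm, 105 mm tall. All three tins look alike; a full one weighs 390 to 460 g, one that has been sold from 160 to 240 g. The point lies on its axis half-way up (52 mm above its foot); z runs up the axis.
- tin_2_mid (a point): Closed round sweet tin of plain bare metal with a slip-on lid, standing upright; body 64 mm across, lid 66 mm across over the top 25 mm, 105 mm tall. All three tins look alike; a full one weighs 390 to 460 g, one that has been sold from 160 to 240 g. The point lies on its axis half-way up (52 mm above its foot); z runs up the axis.
- tin_3_mid (a point): Closed round sweet tin of plain bare metal with a slip-on lid, standing upright; body 64 mm across, lid 66 mm across over the top 25 mm, 105 mm tall. All three tins look alike; a full one weighs 390 to 460 g, one that has been sold from 160 to 240 g. The point lies on its axis half-way up (52 mm above its foot); z runs up the axis.
- tape_roll_c (a point): Bystander: roll of brown packing tape lying flat, 100 mm across, 48 mm high; the point is its centre.
- marker_c (a point): Bystander: marker pen lying on the table, 135 mm long (x), 19 mm thick; the point is its centre.
- sweet_box_c (a point): Bystander: flat sweet box, 80 by 150 by 20 mm; the point is its centre.
- tub_c (a point): Bystander: clear plastic tub with white lid, 82 by 117 mm, 60 mm high; the point is its centre.
- jar_c (a point): Bystander: short glass jar with white cap and paper label, 72 mm across, 85 mm high; the point is its centre.
- mug_c (a point): Bystander: white mug, 80 mm across, 90 mm high; the point is its centre.
- dispenser_c (a point): Bystander: black desk tape dispenser, 150 by 55 mm, 94 mm high; the point is 30 mm above its foot.
Not all that is in view belongs to the job. What is shaped like the part that bears tin_2_mid but purple is not meant.

How it is judged:
On the way, in this order (a step that is already met when the one before it is completed fails the run):
1. the separator card lies flat on the bottom layer in the basket, fin up, let go (x of card_fin in the frame of basket_layer between -0.014 and 0.014 m and y of card_fin in the frame of basket_layer between -0.014 and 0.014 m and z of card_fin in the frame of basket_layer between 0.029 and 0.041 m and angle between the x axis of card_fin and the x axis of basket_layer, either way round below 0.14 rad and angle between card_fin's own z axis and vertical below 0.06 rad and contact force between the fingers and card below 0.1 N), for 0.2 s.
2. the two lighter tins stand on the card, one each side of the fin, let go ((((x of tin_2_mid in the frame of basket_layer between -0.105 and 0.105 m and y of tin_2_mid in the frame of basket_layer between -0.065 and 0.065 m and z of tin_2_mid in the frame of basket_layer between 0.05 and 0.065 m and angle between tin_2_mid's own z axis and vertical below 0.1 rad and contact force between the fingers and tin_2 below 0.1 N and linear speed of tin_2 below 0.03 m/s and contact force between tin_2 and card between 1 and 3 N) and (x of tin_3_mid in the frame of basket_layer between -0.105 and 0.105 m and y of tin_3_mid in the frame of basket_layer between -0.065 and 0.065 m and z of tin_3_mid in the frame of basket_layer between 0.05 and 0.065 m and angle between tin_3_mid's own z axis and vertical below 0.1 rad and contact force between the fingers and tin_3 below 0.1 N and linear speed of tin_3 below 0.03 m/s and contact force between tin_3 and card between 1 and 3 N) and ((x of tin_2_mid in the frame of basket_layer above 0.03 m and x of tin_3_mid in the frame of basket_layer below -0.03 m) or (x of tin_2_mid in the frame of basket_layer below -0.03 m and x of tin_3_mid in the frame of basket_layer above 0.03 m))) or ((x of tin_1_mid in the frame of basket_layer between -0.105 and 0.105 m and y of tin_1_mid in the frame of basket_layer between -0.065 and 0.065 m and z of tin_1_mid in the frame of basket_layer between 0.05 and 0.065 m and angle between tin_1_mid's own z axis and vertical below 0.1 rad and contact force between the fingers and tin_1 below 0.1 N and linear speed of tin_1 below 0.03 m/s and contact force between tin_1 and card between 1 and 3 N) and (x of tin_3_mid in the frame of basket_layer between -0.105 and 0.105 m and y of tin_3_mid in the frame of basket_layer between -0.065 and 0.065 m and z of tin_3_mid in the frame of basket_layer between 0.05 and 0.065 m and angle between tin_3_mid's own z axis and vertical below 0.1 rad and contact force between the fingers and tin_3 below 0.1 N and linear speed of tin_3 below 0.03 m/s and contact force between tin_3 and card between 1 and 3 N) and ((x of tin_1_mid in the frame of basket_layer above 0.03 m and x of tin_3_mid in the frame of basket_layer below -0.03 m) or (x of tin_1_mid in the frame of basket_layer below -0.03 m and x of tin_3_mid in the frame of basket_layer above 0.03 m))) or ((x of tin_1_mid in the frame of basket_layer between -0.105 and 0.105 m and y of tin_1_mid in the frame of basket_layer between -0.065 and 0.065 m and z of tin_1_mid in the frame of basket_layer between 0.05 and 0.065 m and angle between tin_1_mid's own z axis and vertical below 0.1 rad and contact force between the fingers and tin_1 below 0.1 N and linear speed of tin_1 below 0.03 m/s and contact force between tin_1 and card between 1 and 3 N) and (x of tin_2_mid in the frame of basket_layer between -0.105 and 0.105 m and y of tin_2_mid in the frame of basket_layer between -0.065 and 0.065 m and z of tin_2_mid in the frame of basket_layer between 0.05 and 0.065 m and angle between tin_2_mid's own z axis and vertical below 0.1 rad and contact force between the fingers and tin_2 below 0.1 N and linear speed of tin_2 below 0.03 m/s and contact force between tin_2 and card between 1 and 3 N) and ((x of tin_1_mid in the frame of basket_layer above 0.03 m and x of tin_2_mid in the frame of basket_layer below -0.03 m) or (x of tin_1_mid in the frame of basket_layer below -0.03 m and x of tin_2_mid in the frame of basket_layer above 0.03 m))))), for 0.2 s.
At the end, for the whole second after the job is handed in: Card flat and square on the boxes (centred within 14 mm); the two lighter tins (each under 3 N on the card) upright on it, one each side of the fin, let go, at rest; the heaviest held by the fingers alone, centre over 200 mm above the table, upright within 0.25 rad, still (all of step 1 and (((x of tin_2_mid in the frame of basket_layer between -0.105 and 0.105 m and y of tin_2_mid in the frame of basket_layer between -0.065 and 0.065 m and z of tin_2_mid in the frame of basket_layer between 0.05 and 0.065 m and angle between tin_2_mid's own z axis and vertical below 0.1 rad and contact force between the fingers and tin_2 below 0.1 N and linear speed of tin_2 below 0.03 m/s and contact force between tin_2 and card between 1 and 3 N) and (x of tin_3_mid in the frame of basket_layer between -0.105 and 0.105 m and y of tin_3_mid in the frame of basket_layer between -0.065 and 0.065 m and z of tin_3_mid in the frame of basket_layer between 0.05 and 0.065 m and angle between tin_3_mid's own z axis and vertical below 0.1 rad and contact force between the fingers and tin_3 below 0.1 N and linear speed of tin_3 below 0.03 m/s and contact force between tin_3 and card between 1 and 3 N) and ((x of tin_2_mid in the frame of basket_layer above 0.03 m and x of tin_3_mid in the frame of basket_layer below -0.03 m) or (x of tin_2_mid in the frame of basket_layer below -0.03 m and x of tin_3_mid in the frame of basket_layer above 0.03 m)) and (height (world z) of tin_1_mid above 0.2 m and angle between tin_1_mid's own z axis and vertical below 0.25 rad and contact force between the fingers and tin_1 above 1 N and linear speed of tin_1 below 0.05 m/s and contact force between tin_1 and basket below 0.1 N and contact force between tin_1 and card below 0.1 N and contact force between tin_1 and tin_2 below 0.1 N and contact force between tin_1 and tin_3 below 0.1 N)) or ((x of tin_1_mid in the frame of basket_layer between -0.105 and 0.105 m and y of tin_1_mid in the frame of basket_layer between -0.065 and 0.065 m and z of tin_1_mid in the frame of basket_layer between 0.05 and 0.065 m and angle between tin_1_mid's own z axis and vertical below 0.1 rad and contact force between the fingers and tin_1 below 0.1 N and linear speed of tin_1 below 0.03 m/s and contact force between tin_1 and card between 1 and 3 N) and (x of tin_3_mid in the frame of basket_layer between -0.105 and 0.105 m and y of tin_3_mid in the frame of basket_layer between -0.065 and 0.065 m and z of tin_3_mid in the frame of basket_layer between 0.05 and 0.065 m and angle between tin_3_mid's own z axis and vertical below 0.1 rad and contact force between the fingers and tin_3 below 0.1 N and linear speed of tin_3 below 0.03 m/s and contact force between tin_3 and card between 1 and 3 N) and ((x of tin_1_mid in the frame of basket_layer above 0.03 m and x of tin_3_mid in the frame of basket_layer below -0.03 m) or (x of tin_1_mid in the frame of basket_layer below -0.03 m and x of tin_3_mid in the frame of basket_layer above 0.03 m)) and (height (world z) of tin_2_mid above 0.2 m and angle between tin_2_mid's own z axis and vertical below 0.25 rad and contact force between the fingers and tin_2 above 1 N and linear speed of tin_2 below 0.05 m/s and contact force between tin_2 and basket below 0.1 N and contact force between tin_2 and card below 0.1 N and contact force between tin_2 and tin_1 below 0.1 N and contact force between tin_2 and tin_3 below 0.1 N)) or ((x of tin_1_mid in the frame of basket_layer between -0.105 and 0.105 m and y of tin_1_mid in the frame of basket_layer between -0.065 and 0.065 m and z of tin_1_mid in the frame of basket_layer between 0.05 and 0.065 m and angle between tin_1_mid's own z axis and vertical below 0.1 rad and contact force between the fingers and tin_1 below 0.1 N and linear speed of tin_1 below 0.03 m/s and contact force between tin_1 and card between 1 and 3 N) and (x of tin_2_mid in the frame of basket_layer between -0.105 and 0.105 m and y of tin_2_mid in the frame of basket_layer between -0.065 and 0.065 m and z of tin_2_mid in the frame of basket_layer between 0.05 and 0.065 m and angle between tin_2_mid's own z axis and vertical below 0.1 rad and contact force between the fingers and tin_2 below 0.1 N and linear speed of tin_2 below 0.03 m/s and contact force between tin_2 and card between 1 and 3 N) and ((x of tin_1_mid in the frame of basket_layer above 0.03 m and x of tin_2_mid in the frame of basket_layer below -0.03 m) or (x of tin_1_mid in the frame of basket_layer below -0.03 m and x of tin_2_mid in the frame of basket_layer above 0.03 m)) and (height (world z) of tin_3_mid above 0.2 m and angle between tin_3_mid's own z axis and vertical below 0.25 rad and contact force between the fingers and tin_3 above 1 N and linear speed of tin_3 below 0.05 m/s and contact force between tin_3 and basket below 0.1 N and contact force between tin_3 and card below 0.1 N and contact force between tin_3 and tin_1 below 0.1 N and contact force between tin_3 and tin_2 below 0.1 N)))); the arm keeps its last pose, push and grip.
It fails at once if a tin toppled (tilted by more than 0.6 rad) (angle between any of tin_1_mid, tin_2_mid, tin_3_mid's own z axis and vertical above 0.6 rad).
It fails at once if a tin or the card dropped (falling faster than 0.6 m/s, untouched by the fingers: a fall of about 2 cm) ((linear speed of tin_1 above 0.6 m/s and contact force between the fingers and tin_1 below 0.05 N) or (linear speed of tin_2 above 0.6 m/s and contact force between the fingers and tin_2 below 0.05 N) or (linear speed of tin_3 above 0.6 m/s and contact force between the fingers and tin_3 below 0.05 N) or (linear speed of card above 0.6 m/s and contact force between the fingers and card below 0.05 N)).
It fails at once if a bystander pushed by more than 30 mm (distance of any of tape_roll_c, marker_c, sweet_box_c, tub_c, jar_c, mug_c, dispenser_c from where it was at the start of the episode above 0.03 m).
It also fails if it takes over 72 s, if anything falls off the work surface, if the arm or the gripper's body presses on something with over 40 N, if the wrist force passes 120 N, or if a joint passes its speed limit or range.

ROBOT

A 7-joint arm with a two-finger parallel gripper is mounted at the origin on the work surface. World frame = base frame: x ahead of the robot, y to its left, z up, the work surface at z = 0. Lengths are in m, angles in rad, forces in N, time in s.
With the tool pointing down it reaches from about 0.425 to 0.925 m from the base axis. Payload 6.8 kg.
Tool frame: the origin (TCP) lies between the finger pads; the fingertips stand 22 mm ahead of it and the grasp point (between the pads) lies 3 mm ahead of it; z points along the fingers, y is the direction in which the jaws open and shut (so a half turn about z gives the same grasp; the last joint's range is limited). The gripper opens to 88 mm and grips with 3 to 60 N. Pads are 20 mm wide; open, the fingers measure 115 mm over their backs; the gripper's body (75 mm by 178 mm) begins 61 mm behind the grasp point.
Start: joints at [1.064, 0.477, 0.022, 1.555, -0.011, 1.109, -0.083], TCP at [0.262, -0.622, 0.245] pointing down, gripper open.
Joint ranges: [-2.96, 2.96], [-0.34, 2.1], [-1.41, 1.46], [0.24, 2.44], [-1.37, 4.51], [0.17, 1.92], [-2.96, 2.96]. Speed limits (rad/s): [2.39, 2.39, 3.14, 3.14, 3.14, 3.14, 3.14].

INTERFACE

Orientations are given as a unit quaternion [x, y, z, w].
In Python, from station import read_state, capture, close_job gives the robot as it stands.
- The arm moves only by the shell command python3 -m inch 'ROWS' [FORCE]. ROWS is JSON, one flat list of numbers, 7 for each row, row after row: the opening, from 0 (shut) to 1 (fully open), then the shift along the tool's x, y, z each as a share of 0.02 m, from -1 to 1, then the turn, a rotation vector about the tool's x, y, z each as a share of 6 degrees, from -1 to 1. In form: [gripper, x, y, z, wx, wy, wz, gripper, x, y, z, wx, wy, wz, ...]. A call has 1 to 20 rows; each row shifts and turns the commanded pose from where the row before left it, along the tool's axes as they then stand; what a row does not reach is not made up. A row lasts 1/12 s, in which the tool goes at most 41.7 mm and 7.16 degrees, less where a joint would pass 70% of its speed; a pose out of reach is approached as far as the arm can. A call with a number of a shift or a turn outside -1 to 1 is refused whole. A call with a gripper value outside its range is refused whole. The fingers move at their own pace and stop on an object; FORCE is the grip in N (left out, the last holds). Time passes only in rows, so rows that do not move let the fingers close. It gives the time, the measured TCP pose, the force and the opening at its end, in the units of the state.
- read_state(): the state, without advancing time (a new reading comes with each control period).
- capture(name): name is "side" or "top"; returns a dict with "color" (400x640x3 uint8, blue, green, red), "K" (3x3 intrinsics, pixels), "eye" and "attitude" of the camera in the world. Camera axes: x right, y down, z forward; pixel columns grow to the right and rows downward; lengths in m; the calibration is good to about 2 mm. A picture is of the moment at which its call begins. There is no depth.
- close_job(): hands the job in, once; it reports no verdict.
The state is a dict: "time": time; "q": joint angles; "qvel": joint speeds; "joint_torque": joint torques, N m; "position": TCP position; "orientation": TCP orientation; "force": force on the tool from outside, world axes, zero at the start; "torque": the same for the moment, N m; "opening": opening from 0.0 (shut) to 1.0 (fully open).
Only numpy, scipy, OpenCV 4.12 (cv2) and the standard library are available. Lean on these libraries where they do the work, as an engineer would, in place of code of your own. Each camera call takes 0.05 s, during which the arm holds its last target. There are 200 camera calls.

## Working session

There is one attempt and no reset: what is moved stays moved. The work goes in short steps, Python scripts to look and compute and a shell command to move; the robot and the scene stay as the last step left them, time stands still between calls to the robot, and variables do not carry over. Pictures are saved under pics/ and viewed, about 8 in all and at most 12, crops included, and the job is handed in when it is done.

```bash
mkdir -p pics; ls
cat > h.py <<'E'
import numpy as np,cv2
from scipy.spatial.transform import Rotation as R
from station import read_state,capture,close_job
def snap(n,f):
    c=capture(n); cv2.imwrite('pics/'+f,c['color']); np.savez('pics/'+f+'.npz',K=c['K'],eye=c['eye'],att=c['attitude']); return c
def rot(c):
    a=np.array(c['attitude'] if isinstance(c,dict) else c['att'],float)
    return a if a.shape==(3,3) else R.from_quat(a).as_matrix()
def ray(c,u,v,z):
    d=rot(c)@np.linalg.inv(c['K'])@[u,v,1]; e=np.array(c['eye']); return e+d*(z-e[2])/d[2]
def proj(c,p):
    q=np.array(c['K'])@(rot(c).T@(np.array(p)-c['eye'])); return q[:2]/q[2]
E
python3 - <<'E'
from h import *
for n in('top','side'):
    c=snap(n,n+'0.png'); print(n,c['K'],c['eye'],c['attitude'])
s=read_state(); print(s)
E
```

```text
pics
top [[383.47624948   0.         323.80557928]
 [  0.         383.47624948 191.06341449]
 [  0.           0.           1.        ]] [0.33803858 0.08447175 1.12962741] [-0.70402318  0.70499108 -0.06477138  0.05606782]
side [[455.95407417   0.         315.46851349]
 [  0.         455.95407417 205.38105902]
 [  0.           0.           1.        ]] [0.11302949 0.8121569  0.90686614] [-0.22665834  0.89729517 -0.36464375  0.10257827]
{'time': 0.1, 'q': array([ 1.06389893,  0.47773307,  0.02234486,  1.55631539, -0.01148011,
        1.10929106, -0.08311305]), 'qvel': array([ 5.49525095e-05, -2.76658433e-03,  2.04308451e-04, -1.94667552e-03,
       -4.45693049e-04, -6.18745985e-04, -3.79867746e-05]), 'joint_torque': array([ 4.30498432e-03, -5.84092283e+01,  1.53966643e+00, -2.73312914e+01,
       -5.42567857e-02,  1.30704019e-02,  1.07990734e-04]), 'position': array([ 0.26190543, -0.62158482,  0.24378418]), 'orientation': array([ 9.80184127e-01,  1.98086908e-01, -2.26567826e-04, -7.76931827e-04]), 'force': array([0.028839  , 0.21486385, 0.26611804]), 'torque': array([0.02987996, 0.01004509, 0.03520074]), 'opening': 0.9988545482728428}
```

View pics/top0.png

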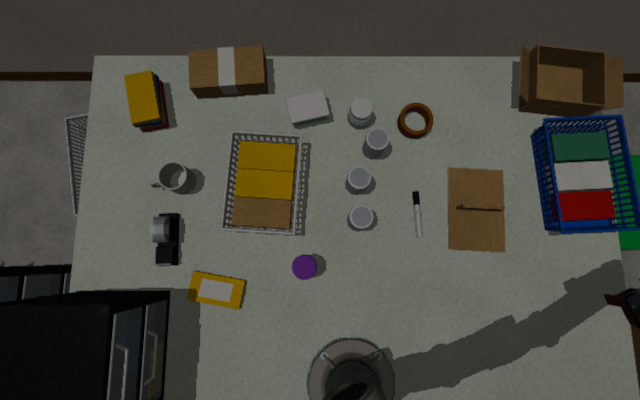

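View pics/side0.png

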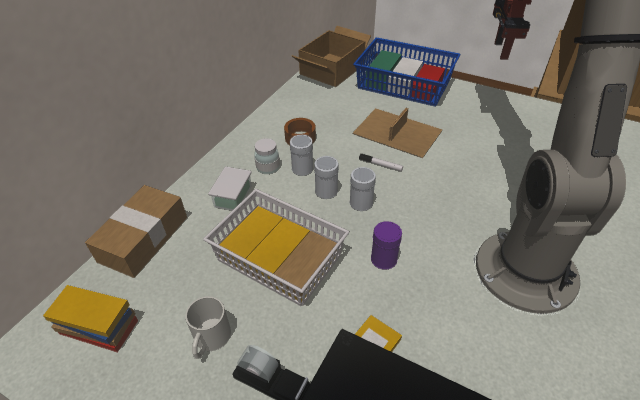

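The top view shows these candidates:
- **Tins:** bare-metal tins at (377,140), (359,179) and (361,217).
- **Tin look-alikes:** the jar at (361,112) and a purple tin at (304,266). Neither is meant.
- **Basket:** the white one at (263,184). The blue one at (585,175) is not meant.
- **Card:** brown, at (476,209). The cartons at (228,70) and (565,80) are not meant.

I'll check these in one close crop.

Run:
```python
import cv2
i=cv2.imread('pics/top0.png')[95:260,215:511]
i=cv2.resize(i,None,fx=2.7,fy=2.7,interpolation=cv2.INTER_CUBIC)
cv2.imwrite('pics/crop0.png',cv2.convertScaleAbs(i,alpha=1.4))
```

```text
(no output)
```

View pics/crop0.png

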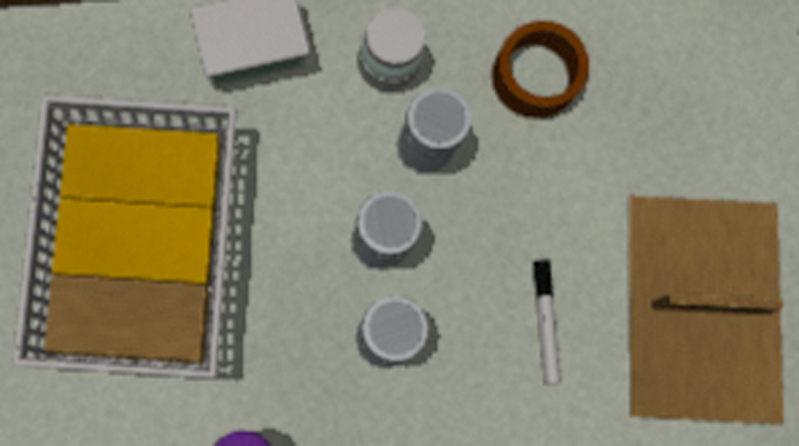

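The crop confirms the choices. Lids are at crop (439,118), (390,223) and (396,329), the basket rim corners are clear, and the card's fin runs sideways from about x=655 to 780 at y≈300.

```bash
cat >> h.py <<'E'
def rect(P):
    P=np.array(P)[:,:2]; c=P.mean(0); a=(P[0]+P[1]-P[2]-P[3])/2; b=(P[0]+P[3]-P[1]-P[2])/2
    return c.round(4),np.linalg.norm(a).round(4),np.linalg.norm(b).round(4),np.degrees(np.arctan2(a[1],a[0])).round(2),np.degrees(np.arctan2(-b[0],b[1])).round(2)
E
python3 - <<'E'
from h import *
c=np.load('pics/top0.png.npz')
f=lambda x,y,z:ray(c,(x+.5)/2.7-.5+215,(y+.5)/2.7-.5+95,z)
print('rim',rect([f(*p,.085) for p in [(47,99),(234,108),(214,375),(18,361)]]))
print('layer',rect([f(*p,.05) for p in [(67,125),(218,133),(203,361),(44,351)]]))
print('card',rect([f(*p,.005) for p in [(629,195),(777,204),(783,423),(630,416)]]))
for p in [(439,118),(390,223),(396,329)]: print('tin',f(*p,.105))
print('fin top ends',f(668,297,.06),f(780,302,.06))
print('jar,purple',f(395,36,.085),ray(c,304,264,.105)); s=np.load('pics/side0.png.npz')
for u,v in [(302,142),(326.5,163),(363,175)]: print('side',ray(s,u,v,.105))
print('marker',f(543,265,.01),f(551,380,.01),'tape',f(541,65,.048))
print(rot(c).round(3))
r=R.from_quat(read_state()['orientation']).as_matrix();print(r.round(3))
E
```

```text
rim (array([0.5472, 0.2418]), np.float64(0.2773), np.float64(0.1968), np.float64(-3.77), np.float64(-3.47))
layer (array([0.546 , 0.2419]), np.float64(0.2453), np.float64(0.1644), np.float64(-3.32), np.float64(-3.38))
card (array([ 0.4795, -0.3803]), np.float64(0.2437), np.float64(0.1658), np.float64(-3.11), np.float64(-3.13))
tin [ 0.66378195 -0.07756387  0.105     ]
tin [ 0.55327334 -0.02500114  0.105     ]
tin [ 0.44566513 -0.0290233   0.105     ]
fin top ends [ 0.48367143 -0.31971043  0.06      ] [ 0.47830111 -0.43718876  0.06      ]
jar,purple [ 0.76086195 -0.03615543  0.085     ] [0.3208928  0.12403719 0.105     ]
side [ 0.66244786 -0.07624925  0.105     ]
side [ 0.55709592 -0.02667298  0.105     ]
side [ 0.44919364 -0.02795113  0.105     ]
marker [ 0.52608085 -0.20277826  0.01      ] [ 0.4002339  -0.20597771  0.01      ] tape [ 0.74262922 -0.20049668  0.048     ]
[[-0.002 -0.985  0.17 ]
 [-1.     0.    -0.012]
 [ 0.012 -0.17  -0.985]]
[[ 0.922  0.388 -0.001]
 [ 0.388 -0.922  0.001]
 [-0.    -0.002 -1.   ]]
```

```bash
python3 -m inch '[1,0,0,0.4,0,0,-0.97, 1,0,0,0.4,0,0,-0.97, 1,0,0,0.4,0,0,-0.97, 1,0,0,0.4,0,0,-0.97, 1,0,0,0.4,0,0,-0.97, 1,0,0,0.4,0,0,-0.97, 1,0,0,0.4,0,0,-0.97, 1,0,0,0.4,0,0,-0.97, 1,0,0,0.4,0,0,-0.97, 1,0,0,0.4,0,0,-0.97, 1,0,0,0.4,0,0,-0.97]' 15
cat > to.py <<'E'
# print what is left to a target: x y z yaw(deg, of tool y modulo 180), in tool units (total shares)
import sys; from h import *
t=list(map(float,sys.argv[1:])); s=read_state(); r=R.from_quat(s['orientation']).as_matrix()
d=np.array(t[:3])-s['position']; yaw=np.degrees(np.arctan2(r[1,1],r[0,1]))
dy=(t[3]-yaw+90)%180-90
r2=R.from_euler('z',dy,degrees=True).as_matrix()@r
print('t',round(s['time'],2),'pos',s['position'].round(4),'yaw',yaw.round(2),'tilt',np.degrees(np.arccos(-r[2,2])).round(2),'F',s['force'].round(2),'open',round(s['opening'],3),'q7',s['q'][6].round(2))
print('shift shares now axes',(r.T@d/.02).round(2),'after turn',(r2.T@d/.02).round(2),'wz shares',round(-dy/6,2))
E
python3 to.py .480 -.380 .041 -3
```

```text
time: 1.02
position: [0.2619, -0.6217, 0.1558]
orientation: [0.724, 0.689, 0.0, -0.0]
force: [0.1, -0.2, 0.3]
opening: 1.002
t 1.02 pos [ 0.2619 -0.6217  0.1558] yaw -2.85 tilt 0.05 F [ 0.13 -0.24  0.29] open 1.002 q7 0.91
shift shares now axes [12.61 10.29  5.74] after turn [12.64 10.26  5.74] wz shares 0.03
```

```bash
python3 -m inch '[1,0.97,0.79,0,0,0,0, 1,0.97,0.79,0,0,0,0, 1,0.97,0.79,0,0,0,0, 1,0.97,0.79,0,0,0,0, 1,0.97,0.79,0,0,0,0, 1,0.97,0.79,0,0,0,0, 1,0.97,0.79,0,0,0,0, 1,0.97,0.79,0,0,0,0, 1,0.97,0.79,0,0,0,0, 1,0.97,0.79,0,0,0,0, 1,0.97,0.79,0,0,0,0, 1,0.97,0.79,0,0,0,0, 1,0.97,0.79,0,0,0,0, 1,0,0,0,0,0,0, 1,0,0,0,0,0,0]'
python3 to.py .480 -.380 .041 -3
python3 - <<'E'
from h import *
c=snap('top','t1.png');s=snap('side','s1.png')
a=cv2.resize(c['color'][140:270,420:530],(508,600)); b=s['color'][60:200,330:480]
print([proj(c,p) for p in [(.48,-.38,.06)]],[proj(s,p) for p in [(.48,-.38,.06)]])
cv2.imwrite('pics/m1.png',cv2.resize(b,(643,600)))
E
```

```text
time: 2.27
position: [0.4821, -0.3797, 0.1564]
orientation: [0.725, 0.689, 0.0, -0.0]
force: [-0.9, 0.0, -0.1]
opening: 1.001
t 2.27 pos [ 0.4821 -0.3797  0.1564] yaw -2.93 tilt 0.05 F [-0.87  0.03 -0.09] open 1.001 q7 0.37
shift shares now axes [-0.03 -0.1   5.77] after turn [-0.03 -0.1   5.77] wz shares 0.01
[array([483.40967281, 205.95702268])] [array([399.49894088, 117.46287041])]
```

View pics/m1.png

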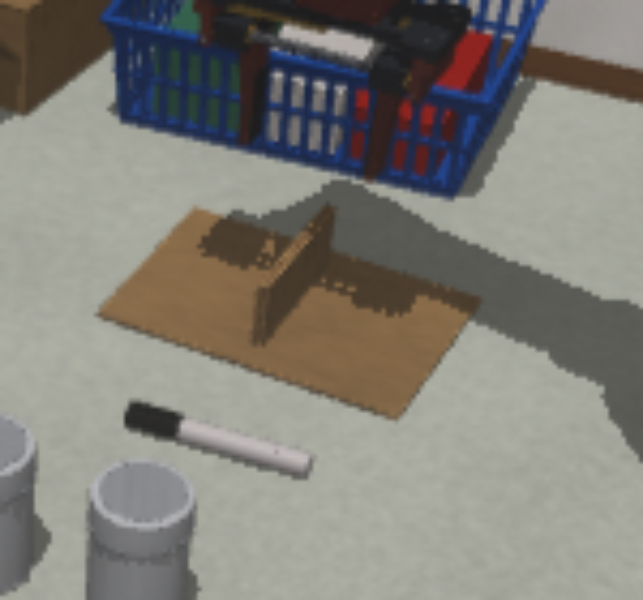

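The fingers straddle the fin, whose top edge is at about crop (297,245), with room on both sides. Next is to go down and grip.

```bash
python3 -m inch '[1,0,-0.1,0.8,0,0,0, 1,0,0,0.8,0,0,0, 1,0,0,0.8,0,0,0, 1,0,0,0.8,0,0,0, 1,0,0,0.8,0,0,0, 1,0,0,0.8,0,0,0, 1,0,0,0.6,0,0,0, 1,0,0,0.35,0,0,0, 0.5,0,0,0,0,0,0, 0.3,0,0,0,0,0,0, 0.2,0,0,0,0,0,0, 0.1,0,0,0,0,0,0, 0,0,0,0,0,0,0, 0,0,0,0,0,0,0, 0,0,0,0,0,0,0, 0,0,0,0,0,0,0, 0,0,0,0,0,0,0, 0,0,0,0,0,0,0]' 15
python3 to.py .480 -.380 .18 -3
```

```text
time: 3.87
position: [0.479, -0.3814, 0.0417]
orientation: [0.726, 0.687, 0.0, 0.0]
force: [0.8, -0.1, 0.2]
opening: 0.281
t 3.87 pos [ 0.479  -0.3814  0.0417] yaw -3.14 tilt 0.0 F [ 0.83 -0.14  0.24] open 0.281 q7 0.32
shift shares now axes [ 0.07  0.05 -6.92] after turn [ 0.07  0.05 -6.92] wz shares -0.02
```

```bash
python3 -m inch '[0,0,0,0,0,0,0, 0,0,0,0,0,0,0, 0,0,0,0,0,0,0, 0,0,0,0,0,0,0, 0,0,0,0,0,0,0, 0,0,0,0,0,0,0, 0,0,0,-0.3,0,0,0, 0,0,0,-0.6,0,0,0, 0,0,0,-0.8,0,0,0, 0,0,0,-0.9,0,0,0, 0,0,0,-0.9,0,0,0, 0,0,0,-0.9,0,0,0, 0,0,0,-0.9,0,0,0, 0,0,0,-0.8,0,0,0, 0,0,0,-0.5,0,0,0, 0,0,0,-0.3,0,0,0, 0,0,0,0,0,0,0]' 15
python3 to.py .5465 .242 .18 -3.5
```

```text
time: 5.28
position: [0.4795, -0.3817, 0.1813]
orientation: [0.726, 0.687, 0.0, 0.001]
force: [0.8, 0.0, -0.7]
opening: 0.113
t 5.28 pos [ 0.4795 -0.3817  0.1813] yaw -3.14 tilt 0.14 F [ 0.75  0.01 -0.71] open 0.113 q7 0.38
shift shares now axes [3.132e+01 1.640e+00 3.000e-02] after turn [3.133e+01 1.440e+00 3.000e-02] wz shares 0.06
```

```bash
python3 -m inch '[0,0.3,0.07,0,0,0,0, 0,0.6,0.07,0,0,0,0, 0,0.9,0.07,0,0,0,0, 0,0.9,0.07,0,0,0,0, 0,0.9,0.07,0,0,0,0, 0,0.9,0.07,0,0,0,0, 0,0.9,0.07,0,0,0,0, 0,0.9,0.07,0,0,0,0, 0,0.9,0.07,0,0,0,0, 0,0.9,0.07,0,0,0,0, 0,0.9,0.07,0,0,0,0, 0,0.9,0.07,0,0,0,0, 0,0.9,0.07,0,0,0,0, 0,0.9,0.07,0,0,0,0, 0,0.9,0.07,0,0,0,0, 0,0.9,0.07,0,0,0,0, 0,0.9,0.07,0,0,0,0, 0,0.9,0.07,0,0,0,0, 0,0.9,0.07,0,0,0,0, 0,0.9,0.07,0,0,0,0]'
python3 -m inch '[0,0.9,0,0,0,0,0, 0,0.9,0,0,0,0,0, 0,0.9,0,0,0,0,0, 0,0.9,0,0,0,0,0, 0,0.9,0,0,0,0,0, 0,0.9,0,0,0,0,0, 0,0.9,0,0,0,0,0, 0,0.9,0,0,0,0,0, 0,0.9,0,0,0,0,0.05, 0,0.9,0,0,0,0,0, 0,0.9,0,0,0,0,0, 0,0.8,0,0,0,0,0, 0,0.8,0,0,0,0,0, 0,0.5,0,0,0,0,0, 0,0.3,0,0,0,0,0, 0,0.2,0,0,0,0,0, 0,0,0,0,0,0,0, 0,0,0,0,0,0,0]'
python3 to.py .5465 .242 .096 -3.5
python3 - <<'E'
from h import *
c=snap('top','t2.png');s=snap('side','s2.png')
a=cv2.resize(c['color'][110:260,200:330],(520,600)); b=s['color'][160:320,190:370]
cv2.imwrite('pics/m2.png',cv2.resize(b,(675,600)));cv2.imwrite('pics/m2t.png',a)
E
```

```text
time: 6.95
position: [0.5246, -0.0391, 0.1787]
orientation: [0.726, 0.688, -0.001, -0.001]
force: [-0.5, 0.3, -0.2]
opening: 0.115
time: 8.45
position: [0.5397, 0.2076, 0.1794]
orientation: [0.728, 0.685, -0.0, 0.0]
force: [1.2, -0.3, -0.2]
opening: 0.113
t 8.45 pos [0.5397 0.2076 0.1794] yaw -3.46 tilt 0.04 F [ 1.22 -0.32 -0.2 ] open 0.113 q7 -0.75
shift shares now axes [1.74 0.24 4.17] after turn [1.74 0.24 4.17] wz shares 0.01
```

View pics/m2.png

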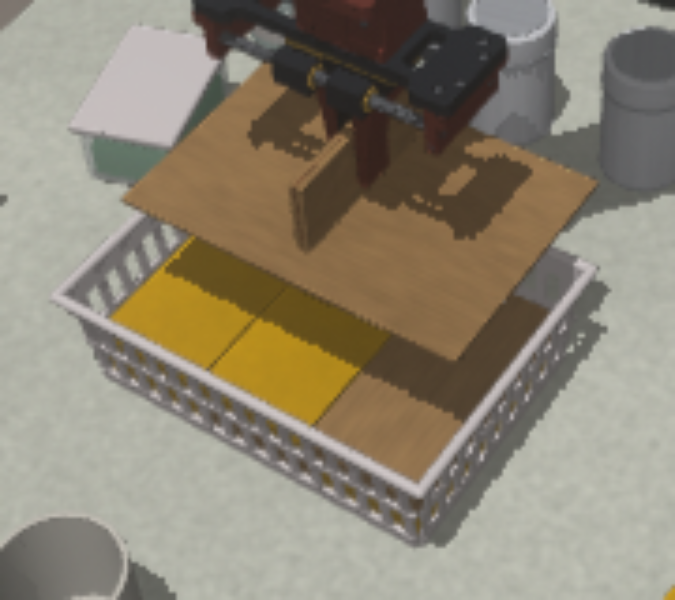

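View pics/m2t.png

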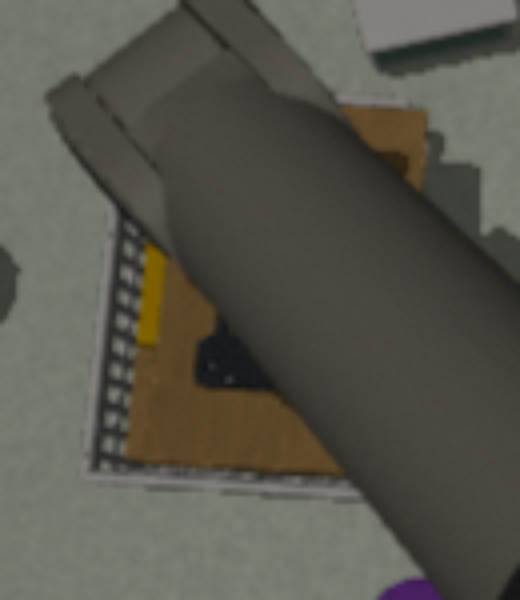

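Side view: the card hangs flat in the gripper, with corners at (123,200), (457,358) and (597,184). The basket rim corners are at (57,298), (420,492) and (596,268).

Run:
```python
from h import *
s=np.load('pics/s2.png.npz')
f=lambda x,y,z:ray(s,(x+.5)/3.75-.5+190,(y+.5)/3.75-.5+160,z)[:2]
for n,P,z in (('card',[(123,200),(457,358),(597,184)],.143),('rim',[(57,298),(420,492),(596,268)],.085)):
    l,b,r=[f(*p,z) for p in P]; d=l-b; print(n,(l+r)/2,np.linalg.norm(d),np.linalg.norm(b-r),np.degrees(np.arctan2(d[1],d[0])))
```

```text
card [0.54009308 0.20875449] 0.24361537914711298 0.16059944727865375 -2.6536175056565523
rim [0.54907343 0.24101449] 0.275935205287445 0.19987763339629627 -3.6834917826888476
```

```bash
python3 -m inch '[0,0.3,0.1,0,0,0,0, 0,0.5,0.1,0,0,0,0, 0,0.5,0.1,0,0,0,0.02, 0,0.37,0,0,0,0,0, 0,0,0,0.3,0,0,0, 0,0,0,0.6,0,0,0, 0,0,0,0.6,0,0,0, 0,0,0,0.6,0,0,0, 0,0,0,0.5,0,0,0, 0,0,0,0.5,0,0,0, 0,0,0,0.4,0,0,0, 0,0,0,0.3,0,0,0, 0,0,0,0.2,0,0,0, 0,0,0,0.1,0,0,0, 0,0,0,0.1,0,0,0, 0,0,0,0,0,0,0, 0,0,0,0,0,0,0]'
python3 to.py .5475 .2405 .091 -3.6
```

```text
time: 9.97
position: [0.548, 0.2414, 0.096]
orientation: [0.729, 0.685, 0.0, 0.0]
force: [0.4, 0.5, -1.0]
opening: 0.113
t 9.97 pos [0.548  0.2414 0.096 ] yaw -3.55 tilt 0.04 F [ 0.42  0.48 -0.97] open 0.113 q7 -0.86
shift shares now axes [-0.04 -0.02  0.25] after turn [-0.04 -0.02  0.25] wz shares 0.01
```

```bash
python3 -m inch '[0,0,0,0.1,0,0,0, 0,0,0,0.1,0,0,0, 0,0,0,0.05,0,0,0, 0,0,0,0,0,0,0, 0.2,0,0,0,0,0,0, 0.3,0,0,0,0,0,0, 0.4,0,0,0,0,0,0, 0.5,0,0,0,0,0,0, 0.6,0,0,0,0,0,0]'
python3 to.py .5475 .2405 .091 -3.6
python3 -m inch '[0.6,0,0,0,0,0,0, 0.6,0,0,0,0,0,0, 0.7,0,0,-0.3,0,0,0, 0.8,0,0,-0.7,0,0,0, 0.9,0,0,-0.9,0,0,0, 1,0,0,-0.9,0,0,0, 1,0,0,-0.9,0,0,0, 1,0,0,-0.9,0,0,0,1,0,0,-0.4,0,0,0]'
python3 to.py .555 -.0258 .063 -90
```

```text
time: 10.72
position: [0.5477, 0.2412, 0.0905]
orientation: [0.729, 0.685, -0.0, -0.0]
force: [0.1, 0.0, -1.1]
opening: 0.454
t 10.72 pos [0.5477 0.2412 0.0905] yaw -3.55 tilt 0.01 F [ 0.1   0.05 -1.07] open 0.454 q7 -0.86
shift shares now axes [-0.03 -0.01 -0.02] after turn [-0.03 -0.01 -0.02] wz shares 0.01
time: 11.47
position: [0.5489, 0.2421, 0.1945]
orientation: [0.729, 0.685, 0.002, 0.001]
force: [1.5, 0.9, 0.9]
opening: 0.993
t 11.47 pos [0.5489 0.2421 0.1945] yaw -3.55 tilt 0.26 F [1.5  0.93 0.95] open 0.993 q7 -0.79
shift shares now axes [-13.37   1.11   6.55] after turn [ 0.29 13.37  6.63] wz shares 14.41
```

```bash
python3 -m inch '[1,0,0,0,0,0,-1, 1,0,0,0,0,0,-1, 1,0,0,0,0,0,-1, 1,0,0,0,0,0,-1, 1,0,0,0,0,0,-1, 1,0,0,0,0,0,-1, 1,0,0,0,0,0,-1, 1,0,0,0,0,0,-1, 1,0,0,0,0,0,-1, 1,0,0,0,0,0,-1, 1,0,0,0,0,0,-1, 1,0,0,0,0,0,-1, 1,0,0,0,0,0,-1, 1,0,0,0,0,0,-1, 1,0,0,0,0,0,-1]'
python3 to.py .555 -.0258 .063 86.4
python3 - <<'E'
from h import *
snap('side','s3.png')
E
```

```text
time: 12.72
position: [0.5478, 0.2411, 0.1911]
orientation: [0.028, 1.0, -0.0, 0.0]
force: [-0.1, 0.1, 0.1]
opening: 1.0
t 12.72 pos [0.5478 0.2411 0.1911] yaw 86.74 tilt 0.02 F [-0.13  0.06  0.06] open 1.0 q7 0.61
shift shares now axes [ -1.12 -13.3    6.41] after turn [ -1.19 -13.29   6.41] wz shares 0.06
```

```bash
python3 -m inch '[1,-0.07,-0.4,0,0,0,0, 1,-0.07,-0.8,0,0,0,0, 1,-0.07,-0.95,0,0,0,0, 1,-0.07,-0.95,0,0,0,0, 1,-0.07,-0.95,0,0,0,0, 1,-0.07,-0.95,0,0,0,0, 1,-0.07,-0.95,0,0,0,0, 1,-0.07,-0.95,0,0,0,0, 1,-0.07,-0.95,0,0,0,0, 1,-0.07,-0.95,0,0,0,0, 1,-0.07,-0.95,0,0,0,0, 1,-0.07,-0.95,0,0,0,0, 1,-0.07,-0.95,0,0,0,0, 1,-0.07,-0.95,0,0,0,0, 1,-0.07,-0.5,0,0,0,0, 1,-0.07,-0.2,0,0,0,0, 1,0,0,0,0,0,0, 1,0,0,0,0,0,0]'
python3 to.py .555 -.0258 .063 86.4
python3 - <<'E'
from h import *
c=snap('side','s4.png')
a=np.load('pics/s3.png.npz')
i=cv2.imread('pics/s3.png')[150:310,195:395]
b=c['color'][90:250,250:450]
cv2.imwrite('pics/m4.png',cv2.resize(np.hstack([i,b]),(800,320),interpolation=cv2.INTER_CUBIC))
E
```

```text
time: 14.27
position: [0.5537, -0.0248, 0.1908]
orientation: [0.031, 1.0, 0.0, 0.0]
force: [-0.2, 0.2, -0.4]
opening: 1.001
t 14.27 pos [ 0.5537 -0.0248  0.1908] yaw 86.43 tilt 0.04 F [-0.24  0.19 -0.41] open 1.001 q7 1.09
shift shares now axes [-0.07 -0.05  6.39] after turn [-0.07 -0.05  6.39] wz shares 0.01
```

View pics/m4.png

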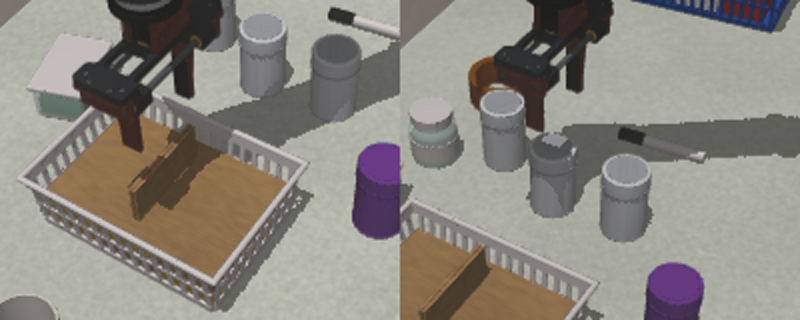

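The card lies flat in the basket, and the gripper is above the middle tin at crop (553,150). Next: go down, grip and lift to weigh.

```bash
python3 -m inch '[1,-0.05,-0.05,0.4,0,0,0, 1,0,0,0.8,0,0,0, 1,0,0,0.8,0,0,0, 1,0,0,0.8,0,0,0, 1,0,0,0.8,0,0,0, 1,0,0,0.8,0,0,0, 1,0,0,0.8,0,0,0, 1,0,0,0.6,0,0,0, 1,0,0,0.4,0,0,0, 1,0,0,0.2,0,0,0, 0.9,0,0,0,0,0,0, 0.8,0,0,0,0,0,0, 0.7,0,0,0,0,0,0, 0.6,0,0,0,0,0,0, 0.5,0,0,0,0,0,0, 0.5,0,0,0,0,0,0, 0.5,0,0,0,0,0,0]' 25
python3 to.py .555 -.0258 .063 86.4
python3 -m inch '[0.5,0,0,0,0,0,0, 0.5,0,0,0,0,0,0, 0.5,0,0,-0.3,0,0,0, 0.5,0,0,-0.7,0,0,0, 0.5,0,0,-0.7,0,0,0, 0.5,0,0,-0.7,0,0,0, 0.5,0,0,-0.7,0,0,0, 0.5,0,0,-0.6,0,0,0, 0.5,0,0,-0.3,0,0,0, 0.5,0,0,0,0,0,0, 0.5,0,0,0,0,0,0, 0.5,0,0,0,0,0,0, 0.5,0,0,0,0,0,0]' 25
python3 to.py .552 .17 .2 86.4
```

```text
time: 15.73
position: [0.5556, -0.0256, 0.0637]
orientation: [0.031, 1.0, 0.001, 0.001]
force: [0.5, 3.7, 5.3]
opening: 0.746
t 15.73 pos [ 0.5556 -0.0256  0.0637] yaw 86.49 tilt 0.16 F [0.52 3.7  5.31] open 0.746 q7 0.95
shift shares now axes [ 0.03 -0.01  0.03] after turn [ 0.03 -0.01  0.03] wz shares 0.01
time: 16.82
position: [0.5539, -0.0268, 0.1418]
orientation: [0.031, 1.0, 0.0, -0.001]
force: [-0.4, -0.4, -4.1]
opening: 0.749
t 16.82 pos [ 0.5539 -0.0268  0.1418] yaw 86.45 tilt 0.09 F [-0.36 -0.37 -4.08] open 0.749 q7 1.04
shift shares now axes [ 0.71  9.82 -2.91] after turn [ 0.72  9.81 -2.91] wz shares 0.01
```

```bash
python3 -m inch '[0.5,0,0,0,0,0,0, 0.5,0,0,0,0,0,0]'
python3 -m inch '[0.5,0,0,0.3,0,0,0, 0.5,0,0,0.7,0,0,0, 0.5,0,0,0.7,0,0,0, 0.5,0,0,0.7,0,0,0, 0.5,0,0,0.6,0,0,0, 0.5,0,0,0.4,0,0,0, 0.5,0,0,0.2,0,0,0, 0.5,0,0,0.2,0,0,0, 0.5,0,0,0.1,0,0,0, 0.5,0,0,0.1,0,0,0, 0.5,0,0,0,0,0,0]'
python3 to.py .447 -.0285 .2 86.4
python3 -m inch '[0.8,0,0,0,0,0,0, 0.9,0,0,0,0,0,0, 1,0,0,0,0,0,0, 1,0,0,0,0,0,0, 1,0,0,0,0,0,0, 1,0,0,-0.4,0,0,0, 1,0,0,-0.8,0,0,0, 1,0,0,-0.9,0,0,0, 1,0,0,-0.9,0,0,0, 1,0,0,-0.9,0,0,0, 1,0,0,-0.6,0,0,0, 1,0,0,-0.2,0,0,0, 1,0,0,0,0,0,0]'
python3 to.py .447 -.0285 .2 86.4
```

```text
time: 16.98
position: [0.5543, -0.0267, 0.1421]
orientation: [0.031, 1.0, 0.0, -0.0]
force: [0.0, 0.2, -5.0]
opening: 0.745
time: 17.9
position: [0.5554, -0.0264, 0.0636]
orientation: [0.031, 1.0, -0.0, 0.001]
force: [-1.0, 0.5, -1.0]
opening: 0.747
t 17.9 pos [ 0.5554 -0.0264  0.0636] yaw 86.46 tilt 0.1 F [-1.03  0.47 -1.03] open 0.747 q7 0.95
shift shares now axes [ 5.39 -0.44 -6.83] after turn [ 5.39 -0.44 -6.83] wz shares 0.01
time: 18.98
position: [0.5552, -0.0268, 0.1577]
orientation: [0.031, 1.0, -0.0, 0.001]
force: [-0.6, -0.0, 0.1]
opening: 1.0
t 18.98 pos [ 0.5552 -0.0268  0.1577] yaw 86.43 tilt 0.12 F [-0.62 -0.03  0.07] open 1.0 q7 1.05
shift shares now axes [ 5.39 -0.42 -2.12] after turn [ 5.39 -0.42 -2.12] wz shares 0.01
```

The middle tin reads 4 to 5 N, so it is the full one. I'll move on to the near tin.

```bash
python3 -m inch '[1,0.4,-0.06,0,0,0,0, 1,0.8,-0.06,0,0,0,0, 1,0.9,-0.06,0,0,0,0, 1,0.9,-0.06,0,0,0,0, 1,0.9,-0.06,0,0,0,0, 1,0.8,-0.06,0,0,0,0, 1,0.5,-0.06,0,0,0,0, 1,0.2,0,0,0,0,0, 1,0,0,0,0,0,0, 1,0,0,0,0,0,0]'
python3 to.py .447 -.0285 .063 86.4
python3 -m inch '[1,0,0,0.4,0,0,0, 1,0,0,0.7,0,0,0, 1,0,0,0.8,0,0,0, 1,0,0,0.8,0,0,0, 1,0,0,0.8,0,0,0, 1,0,0,0.6,0,0,0, 1,0,0,0.4,0,0,0, 1,0,0,0.2,0,0,0, 0.9,0,0,0,0,0,0, 0.8,0,0,0,0,0,0, 0.7,0,0,0,0,0,0, 0.6,0,0,0,0,0,0, 0.5,0,0,0,0,0,0, 0.5,0,0,0,0,0,0, 0.5,0,0,0,0,0,0, 0.5,0,0,0,0,0,0]' 20
python3 to.py .447 -.0285 .063 86.4
```

```text
time: 19.82
position: [0.4467, -0.0285, 0.1566]
orientation: [0.031, 1.0, 0.0, 0.0]
force: [-0.4, 0.7, 0.1]
opening: 1.0
t 19.82 pos [ 0.4467 -0.0285  0.1566] yaw 86.43 tilt 0.03 F [-0.43  0.66  0.08] open 1.0 q7 1.1
shift shares now axes [-0.01  0.    4.68] after turn [-0.01  0.    4.68] wz shares 0.01
time: 21.15
position: [0.4469, -0.0283, 0.0632]
orientation: [0.031, 1.0, 0.0, 0.001]
force: [-0.6, 1.0, 6.1]
opening: 0.747
t 21.15 pos [ 0.4469 -0.0283  0.0632] yaw 86.46 tilt 0.08 F [-0.63  0.96  6.14] open 0.747 q7 0.91
shift shares now axes [-0.01 -0.01  0.01] after turn [-0.01 -0.01  0.01] wz shares 0.01
```

```bash
python3 -m inch '[0.5,0,0,0,0,0,0, 0.5,0,0,-0.3,0,0,0, 0.5,0,0,-0.7,0,0,0, 0.5,0,0,-0.8,0,0,0, 0.5,0,0,-0.8,0,0,0, 0.5,0,0,-0.8,0,0,0, 0.5,0,0,-0.8,0,0,0, 0.5,0,0,-0.8,0,0,0, 0.5,0,0,-0.6,0,0,0, 0.5,0,0,-0.3,0,0,0, 0.5,0,0,-0.1,0,0,0, 0.5,0,0,0,0,0,0, 0.5,0,0,0,0,0,0, 0.5,0,0,0,0,0,0]'
python3 to.py .481 .2457 .119 86.4
python3 -m inch '[0.5,0,0,0,0,0,0, 0.5,0,0,0,0,0,0]'
```

```text
time: 22.32
position: [0.4457, -0.0285, 0.1819]
orientation: [0.031, 1.0, 0.0, -0.001]
force: [0.4, 0.6, -1.7]
opening: 0.747
t 22.32 pos [ 0.4457 -0.0285  0.1819] yaw 86.45 tilt 0.08 F [ 0.43  0.56 -1.67] open 0.747 q7 1.14
shift shares now axes [-0.92 13.79  3.15] after turn [-0.91 13.79  3.15] wz shares 0.01
time: 22.48
position: [0.4459, -0.0283, 0.1822]
orientation: [0.031, 1.0, 0.0, -0.001]
force: [-0.1, -0.4, -2.1]
opening: 0.747
```

About 1.9 N, so this one has been sold from. It goes on the near side of the fin.

```bash
python3 -m inch '[0.5,-0.05,0.3,0,0,0,0, 0.5,-0.05,0.6,0,0,0,0, 0.5,-0.05,0.9,0,0,0,0, 0.5,-0.05,0.9,0,0,0,0, 0.5,-0.05,0.9,0,0,0,0, 0.5,-0.05,0.9,0,0,0,0, 0.5,-0.05,0.9,0,0,0,0, 0.5,-0.05,0.9,0,0,0,0, 0.5,-0.05,0.9,0,0,0,0, 0.5,-0.05,0.9,0,0,0,0, 0.5,-0.05,0.9,0,0,0,0, 0.5,-0.05,0.9,0,0,0,0, 0.5,-0.05,0.9,0,0,0,0, 0.5,-0.05,0.9,0,0,0,0, 0.5,-0.05,0.9,0,0,0,0, 0.5,-0.05,0.7,0,0,0,0, 0.5,-0.05,0.4,0,0,0,0, 0.5,0,0.1,0,0,0,0, 0.5,0,0,0,0,0,0, 0.5,0,0,0,0,0,0]'
python3 to.py .481 .2457 .120 86.4
```

```text
time: 24.15
position: [0.4803, 0.2452, 0.1824]
orientation: [0.031, 1.0, -0.0, -0.0]
force: [0.6, -0.1, -1.1]
opening: 0.748
t 24.15 pos [0.4803 0.2452 0.1824] yaw 86.42 tilt 0.05 F [ 0.6 -0.1 -1.1] open 0.748 q7 0.53
shift shares now axes [-0.04  0.03  3.12] after turn [-0.04  0.03  3.12] wz shares 0.0
```

```bash
python3 -m inch '[0.5,0,0,0.3,0,0,0, 0.5,0,0,0.6,0,0,0, 0.5,0,0,0.6,0,0,0, 0.5,0,0,0.5,0,0,0, 0.5,0,0,0.4,0,0,0, 0.5,0,0,0.3,0,0,0, 0.5,0,0,0.2,0,0,0, 0.5,0,0,0.1,0,0,0, 0.5,0,0,0.05,0,0,0, 0.5,0,0,0.05,0,0,0, 0.5,0,0,0,0,0,0, 0.5,0,0,0,0,0,0]'
python3 to.py .481 .2457 .1182 86.4
```

```text
time: 25.15
position: [0.4805, 0.2461, 0.121]
orientation: [0.031, 1.0, 0.0, 0.0]
force: [0.2, -0.1, -1.3]
opening: 0.746
t 25.15 pos [0.4805 0.2461 0.121 ] yaw 86.45 tilt 0.04 F [ 0.15 -0.14 -1.29] open 0.746 q7 0.46
shift shares now axes [-0.03 -0.02  0.14] after turn [-0.03 -0.02  0.14] wz shares 0.01
```

```bash
python3 -m inch '[0.5,0,0,0.05,0,0,0, 0.5,0,0,0.05,0,0,0, 0.5,0,0,0.04,0,0,0, 0.5,0,0,0.02,0,0,0, 0.5,0,0,0,0,0,0, 0.5,0,0,0,0,0,0]'
python3 to.py .481 .2457 .1182 86.4
```

```text
time: 25.65
position: [0.4807, 0.2461, 0.1182]
orientation: [0.031, 1.0, -0.0, 0.0]
force: [-1.9, -1.2, 5.1]
opening: 0.749
t 25.65 pos [0.4807 0.2461 0.1182] yaw 86.45 tilt 0.06 F [-1.94 -1.19  5.1 ] open 0.749 q7 0.45
shift shares now axes [-0.02 -0.02  0.  ] after turn [-0.02 -0.02  0.  ] wz shares 0.01
```

```bash
python3 -m inch '[0.8,0,0,0,0,0,0, 0.9,0,0,0,0,0,0, 1,0,0,0,0,0,0, 1,0,0,0,0,0,0, 1,0,0,0,0,0,0, 1,0,0,-0.3,0,0,0, 1,0,0,-0.7,0,0,0, 1,0,0,-0.8,0,0,0, 1,0,0,-0.8,0,0,0, 1,0,0,-0.7,0,0,0, 1,0,0,-0.5,0,0,0, 1,0,0,-0.2,0,0,0, 1,0,0,0,0,0,0]'
python3 to.py .663 -.077 .063 86.4
```

```text
time: 26.73
position: [0.4808, 0.2463, 0.1987]
orientation: [0.031, 1.0, 0.0, 0.001]
force: [-0.0, 0.0, -0.3]
opening: 1.0
t 26.73 pos [0.4808 0.2463 0.1987] yaw 86.43 tilt 0.12 F [-0.03  0.02 -0.34] open 1.0 q7 0.55
shift shares now axes [-10.08 -15.57   6.79] after turn [-10.09 -15.56   6.79] wz shares 0.01
```

```bash
python3 -m inch '[1,-0.3,-0.46,0,0,0,0, 1,-0.56,-0.86,0,0,0,0, 1,-0.56,-0.86,0,0,0,0, 1,-0.56,-0.86,0,0,0,0, 1,-0.56,-0.86,0,0,0,0, 1,-0.56,-0.86,0,0,0,0, 1,-0.56,-0.86,0,0,0,0, 1,-0.56,-0.86,0,0,0,0, 1,-0.56,-0.86,0,0,0,0, 1,-0.56,-0.86,0,0,0,0, 1,-0.56,-0.86,0,0,0,0, 1,-0.56,-0.86,0,0,0,0, 1,-0.56,-0.86,0,0,0,0, 1,-0.56,-0.86,0,0,0,0, 1,-0.56,-0.86,0,0,0,0, 1,-0.56,-0.86,0,0,0,0, 1,-0.56,-0.86,0,0,0,0, 1,-0.56,-0.86,0,0,0,0, 1,-0.27,-0.5,0,0,0,0, 1,0,0,0,0,0,0]'
python3 -m inch '[1,0,0,0,0,0,0]'
python3 to.py .663 -.077 .063 86.4
python3 - <<'E'
from h import *
c=snap('side','s5.png'); print(proj(c,(.663,-.077,.105)))
cv2.imwrite('pics/m5.png',cv2.resize(c['color'][90:310,190:390],(545,600)))
E
```

```text
time: 28.4
position: [0.6626, -0.0818, 0.1958]
orientation: [0.033, 0.999, -0.001, -0.001]
force: [1.0, -0.7, -0.8]
opening: 0.999
time: 28.48
position: [0.6618, -0.0778, 0.1965]
orientation: [0.031, 1.0, 0.0, -0.001]
force: [-0.4, 0.9, -0.2]
opening: 1.001
t 28.48 pos [ 0.6618 -0.0778  0.1965] yaw 86.39 tilt 0.1 F [-0.38  0.85 -0.18] open 1.001 q7 1.16
shift shares now axes [-0.07  0.04  6.67] after turn [-0.07  0.04  6.67] wz shares -0.0
[301.96397188 141.80180753]
```

View pics/m5.png

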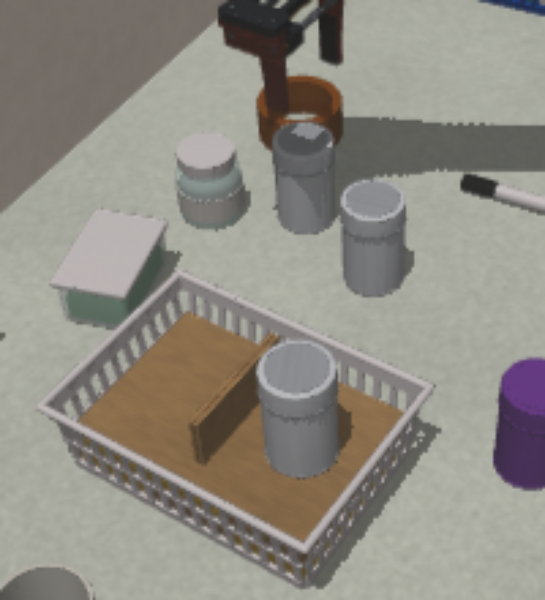

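The first tin stands upright on the near side of the fin, and the gripper is over the far tin. Same grasp again.

```bash
python3 -m inch '[1,-0.05,0.04,0.4,0,0,0, 1,0,0,0.8,0,0,0, 1,0,0,0.9,0,0,0, 1,0,0,0.9,0,0,0, 1,0,0,0.9,0,0,0, 1,0,0,0.9,0,0,0, 1,0,0,0.8,0,0,0, 1,0,0,0.6,0,0,0, 1,0,0,0.35,0,0,0, 1,0,0,0.15,0,0,0, 0.9,0,0,0,0,0,0, 0.8,0,0,0,0,0,0, 0.7,0,0,0,0,0,0, 0.6,0,0,0,0,0,0, 0.5,0,0,0,0,0,0, 0.5,0,0,0,0,0,0, 0.5,0,0,0,0,0,0, 0.5,0,0,0,0,0,0]' 20
python3 to.py .663 -.077 .063 86.4
python3 -m inch '[0.5,0,0,0,0,0,0, 0.5,0,0,-0.3,0,0,0, 0.5,0,0,-0.7,0,0,0, 0.5,0,0,-0.8,0,0,0, 0.5,0,0,-0.8,0,0,0, 0.5,0,0,-0.8,0,0,0, 0.5,0,0,-0.8,0,0,0, 0.5,0,0,-0.8,0,0,0, 0.5,0,0,-0.6,0,0,0, 0.5,0,0,-0.3,0,0,0, 0.5,0,0,-0.1,0,0,0, 0.5,0,0,0,0,0,0, 0.5,0,0,0,0,0,0, 0.5,0,0,0,0,0,0]'
python3 to.py .615 .237 .120 86.4
python3 -m inch '[0.5,0,0,0,0,0,0, 0.5,0,0,0,0,0,0]'
```

```text
time: 30.03
position: [0.6642, -0.0766, 0.0644]
orientation: [0.031, 1.0, 0.0, 0.001]
force: [-1.0, 0.5, 5.6]
opening: 0.752
t 30.03 pos [ 0.6642 -0.0766  0.0644] yaw 86.45 tilt 0.09 F [-0.96  0.54  5.61] open 0.752 q7 1.07
shift shares now axes [ 0.06 -0.03  0.07] after turn [ 0.06 -0.03  0.07] wz shares 0.01
time: 31.2
position: [0.6629, -0.0769, 0.1823]
orientation: [0.031, 1.0, 0.0, -0.001]
force: [-0.0, -0.5, -2.2]
opening: 0.744
t 31.2 pos [ 0.6629 -0.0769  0.1823] yaw 86.45 tilt 0.1 F [-0.02 -0.53 -2.25] open 0.744 q7 1.15
shift shares now axes [ 3.35 15.52  3.12] after turn [ 3.37 15.51  3.12] wz shares 0.01
time: 31.37
position: [0.6632, -0.0768, 0.1827]
orientation: [0.031, 1.0, 0.0, -0.001]
force: [-1.1, 0.0, -2.6]
opening: 0.745
```

About 2.3 N, so the second tin is light too and goes on the far side. The middle tin at 4 to 5 N is clearly the full one.

```bash
python3 -m inch '[0.5,0.18,0.3,0,0,0,0, 0.5,0.18,0.6,0,0,0,0, 0.5,0.18,0.9,0,0,0,0, 0.5,0.18,0.95,0,0,0,0, 0.5,0.18,0.95,0,0,0,0, 0.5,0.18,0.95,0,0,0,0, 0.5,0.18,0.95,0,0,0,0, 0.5,0.18,0.95,0,0,0,0, 0.5,0.18,0.95,0,0,0,0, 0.5,0.18,0.95,0,0,0,0, 0.5,0.18,0.95,0,0,0,0, 0.5,0.18,0.95,0,0,0,0, 0.5,0.18,0.95,0,0,0,0, 0.5,0.18,0.95,0,0,0,0, 0.5,0.18,0.95,0,0,0,0, 0.5,0.18,0.95,0,0,0,0, 0.5,0.18,0.7,0,0,0,0, 0.5,0.18,0.4,0,0,0,0, 0.5,0.1,0.25,0,0,0,0, 0.5,0,0,0,0,0,0]'
python3 -m inch '[0.5,0,0,0,0,0,0, 0.5,0,0,0,0,0,0]'
python3 to.py .615 .237 .120 86.4
```

```text
time: 33.03
position: [0.6151, 0.2381, 0.1835]
orientation: [0.03, 1.0, 0.0, -0.0]
force: [1.8, 0.1, -1.6]
opening: 0.748
time: 33.2
position: [0.6165, 0.2352, 0.1833]
orientation: [0.032, 0.999, -0.001, 0.0]
force: [-0.1, -0.2, -2.1]
opening: 0.745
t 33.2 pos [0.6165 0.2352 0.1833] yaw 86.35 tilt 0.06 F [-0.12 -0.16 -2.08] open 0.745 q7 0.66
shift shares now axes [0.08 0.09 3.16] after turn [0.08 0.09 3.16] wz shares -0.01
```

```bash
python3 -m inch '[0.5,0,0.05,0.3,0,0,0, 0.5,0,0.05,0.6,0,0,0, 0.5,0,0,0.6,0,0,0, 0.5,0,0,0.5,0,0,0, 0.5,0,0,0.4,0,0,0, 0.5,0,0,0.3,0,0,0, 0.5,0,0,0.2,0,0,0, 0.5,0,0,0.1,0,0,0, 0.5,0,0,0.05,0,0,0, 0.5,0,0,0.05,0,0,0, 0.5,0,0,0,0,0,0, 0.5,0,0,0,0,0,0]'
python3 to.py .615 .237 .1192 86.4
```

```text
time: 34.2
position: [0.6163, 0.2389, 0.1218]
orientation: [0.031, 1.0, 0.0, 0.0]
force: [-0.2, 0.1, -1.2]
opening: 0.745
t 34.2 pos [0.6163 0.2389 0.1218] yaw 86.45 tilt 0.04 F [-0.17  0.14 -1.18] open 0.745 q7 0.61
shift shares now axes [ 0.06 -0.1   0.13] after turn [ 0.06 -0.1   0.13] wz shares 0.01
```

```bash
python3 -m inch '[0.5,0,0,0.05,0,0,0, 0.5,0,0,0.05,0,0,0, 0.5,0,0,0.03,0,0,0, 0.5,0,0,0.02,0,0,0, 0.5,0,0,0,0,0,0, 0.5,0,0,0,0,0,0]'
python3 to.py .615 .237 .1192 86.4
```

```text
time: 34.7
position: [0.6165, 0.2389, 0.1194]
orientation: [0.031, 1.0, 0.0, 0.001]
force: [-0.9, -1.3, 5.4]
opening: 0.752
t 34.7 pos [0.6165 0.2389 0.1194] yaw 86.44 tilt 0.06 F [-0.87 -1.26  5.39] open 0.752 q7 0.61
shift shares now axes [ 0.07 -0.1   0.01] after turn [ 0.07 -0.1   0.01] wz shares 0.01
```

In contact. Next: release, rise and go back to the middle tin.

```bash
python3 -m inch '[0.8,0,0,0,0,0,0, 0.9,0,0,0,0,0,0, 1,0,0,0,0,0,0, 1,0,0,0,0,0,0, 1,0,0,0,0,0,0, 1,0,0,-0.3,0,0,0, 1,0,0,-0.7,0,0,0, 1,0,0,-0.8,0,0,0, 1,0,0,-0.8,0,0,0, 1,0,0,-0.7,0,0,0, 1,0,0,-0.5,0,0,0, 1,0,0,-0.2,0,0,0, 1,0,0,0,0,0,0]'
python3 to.py .555 -.0262 .063 86.4
python3 - <<'E'
from h import *
c=snap('side','s6.png')
cv2.imwrite('pics/m6.png',cv2.resize(c['color'][90:310,190:390],(545,600)))
E
```

```text
time: 35.78
position: [0.6167, 0.2391, 0.2001]
orientation: [0.031, 1.0, 0.0, 0.001]
force: [-0.1, 0.2, 0.0]
opening: 0.998
t 35.78 pos [0.6167 0.2391 0.2001] yaw 86.44 tilt 0.14 F [-0.08  0.23  0.05] open 0.998 q7 0.66
shift shares now axes [  2.27 -13.44   6.84] after turn [  2.26 -13.44   6.84] wz shares 0.01
```

View pics/m6.png

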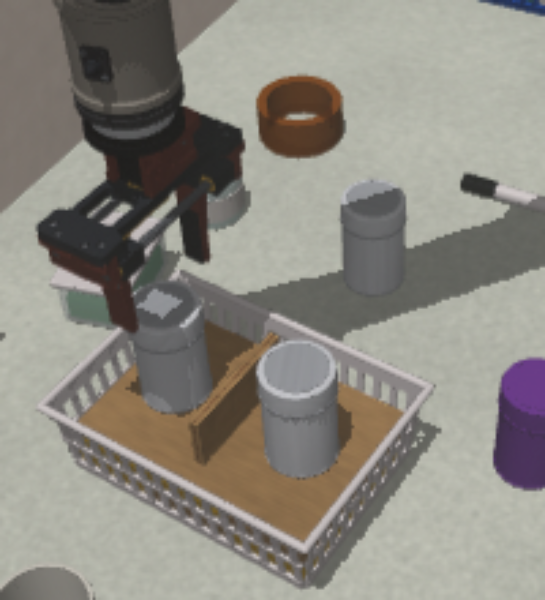

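Both light tins stand upright, one on each side of the fin.

```bash
python3 -m inch '[1,0.14,-0.4,0,0,0,0, 1,0.14,-0.8,0,0,0,0, 1,0.14,-0.95,0,0,0,0, 1,0.14,-0.95,0,0,0,0, 1,0.14,-0.95,0,0,0,0, 1,0.14,-0.95,0,0,0,0, 1,0.14,-0.95,0,0,0,0, 1,0.14,-0.95,0,0,0,0, 1,0.14,-0.95,0,0,0,0, 1,0.14,-0.95,0,0,0,0, 1,0.14,-0.95,0,0,0,0, 1,0.14,-0.95,0,0,0,0, 1,0.14,-0.95,0,0,0,0, 1,0.14,-0.95,0,0,0,0, 1,0.14,-0.55,0,0,0,0, 1,0.14,-0.3,0,0,0,0, 1,0,0,0,0,0,0, 1,0,0,0,0,0,0]'
python3 to.py .555 -.0262 .063 86.4
```

```text
time: 37.33
position: [0.5545, -0.0264, 0.1983]
orientation: [0.031, 1.0, 0.0, -0.0]
force: [-0.6, -0.3, 1.3]
opening: 1.0
t 37.33 pos [ 0.5545 -0.0264  0.1983] yaw 86.46 tilt 0.03 F [-0.63 -0.31  1.32] open 1.0 q7 1.09
shift shares now axes [-0.03  0.01  6.77] after turn [-0.03  0.01  6.77] wz shares 0.01
```

```bash
python3 -m inch '[1,0,0,0.4,0,0,0, 1,0,0,0.8,0,0,0, 1,0,0,0.9,0,0,0, 1,0,0,0.9,0,0,0, 1,0,0,0.9,0,0,0, 1,0,0,0.9,0,0,0, 1,0,0,0.8,0,0,0, 1,0,0,0.6,0,0,0, 1,0,0,0.4,0,0,0, 1,0,0,0.17,0,0,0, 0.9,0,0,0,0,0,0, 0.8,0,0,0,0,0,0, 0.7,0,0,0,0,0,0, 0.6,0,0,0,0,0,0, 0.5,0,0,0,0,0,0, 0.5,0,0,0,0,0,0, 0.5,0,0,0,0,0,0, 0.5,0,0,0,0,0,0]' 30
python3 to.py .555 -.0262 .063 86.4
python3 -m inch '[0.5,0,0,0,0,0,0, 0.5,0,0,-0.3,0,0,0, 0.5,0,0,-0.6,0,0,0, 0.5,0,0,-0.7,0,0,0, 0.5,0,0,-0.8,0,0,0, 0.5,0,0,-0.8,0,0,0, 0.5,0,0,-0.8,0,0,0, 0.5,0,0,-0.8,0,0,0, 0.5,0,0,-0.8,0,0,0, 0.5,0,0,-0.8,0,0,0, 0.5,0,0,-0.8,0,0,0, 0.5,0,0,-0.8,0,0,0, 0.5,0,0,-0.8,0,0,0, 0.5,0,0,-0.6,0,0,0, 0.5,0,0,-0.4,0,0,0, 0.5,0,0,-0.2,0,0,0, 0.5,0,0,0,0,0,0, 0.5,0,0,0,0,0,0, 0.5,0,0,0,0,0,0, 0.5,0,0,0,0,0,0]' 30
python3 -m inch '[0.5,0,0,0,0,0,0, 0.5,0,0,0,0,0,0, 0.5,0,0,0,0,0,0, 0.5,0,0,0,0,0,0]'
python3 - <<'E'
from h import *
c=snap('side','s7.png')
cv2.imwrite('pics/m7.png',c['color'])
s=read_state(); print(s['time'],s['qvel'].round(3),s['force'])
E
```

```text
time: 38.83
position: [0.5557, -0.0262, 0.064]
orientation: [0.031, 1.0, 0.0, 0.001]
force: [-0.0, 2.5, 5.7]
opening: 0.751
t 38.83 pos [ 0.5557 -0.0262  0.064 ] yaw 86.48 tilt 0.12 F [-0.    2.51  5.65] open 0.751 q7 0.94
shift shares now axes [ 0.03 -0.    0.05] after turn [ 0.03 -0.    0.05] wz shares 0.01
time: 40.5
position: [0.5543, -0.027, 0.2622]
orientation: [0.031, 1.0, 0.0, -0.001]
force: [0.2, 0.2, -5.1]
opening: 0.747
time: 40.83
position: [0.5547, -0.0269, 0.2629]
orientation: [0.031, 1.0, 0.0, -0.0]
force: [0.6, -0.5, -4.4]
opening: 0.748
40.8833 [-0.001  0.    -0.001  0.001  0.001  0.002  0.001] [-0.18462197  0.68509756 -4.69230023]
```

View pics/m7.png

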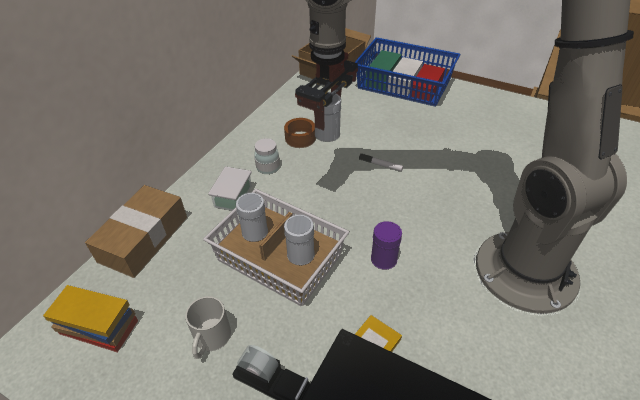

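The full tin is held up and upright at (327,115). Both light tins stand on the card in the basket, at (252,217) and (299,240), and the bystanders are where they were.

```bash
python3 -c "
from station import close_job; print(close_job())"
```

```text
the job is handed in; nothing more can be done
None
```

The job is done and handed in at about 41 s of the 72 s allowed. The card lies flat in the white basket, fin up, with a sold-from tin standing on each side of the fin. The full tin is held up in the gripper.

- **Which tin is full:** the middle one read 4.1 to 5.1 N over its two lifts. The near tin read 1.7 to 2.1 N and the far tin 2.1 to 2.6 N. The wrist force is only steady to about 0.5 N, so these are not exact weights, but the gap is clear.
- **Last checks:** the last picture shows both light tins upright, one on each side of the fin, and the full tin upright in the gripper. The full tin's foot is about 20 cm above the table, and the arm is practically still. The bystanders I could see had not visibly moved.
- **What disagreed or wasn't measured:** the two cameras put the basket centre about 3 mm apart, so I aimed between them. I checked the card's final position in the basket only by eye.

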